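# Set the blend dial of the under-sink water filter by its clicks and lock it

### The job

Set the blend dial on the water filter: turn it anticlockwise (seen from above) back to its end stop, then clockwise exactly five clicks from there, and leave it resting in that fifth click. Be gentle at the stop: the grey ribbed collar under the dial is only clipped in, and must not be twisted round. Then push the lock slide beside the dial fully home towards the dial, let go of everything, and leave the other things alone.

Things in the scene. Friction and masses are not known exactly. Their poses are not given: they have to be found in the camera images.
- filter: Fixed water filter: steel plate 130 x 270 x 6 mm; round white body 92 mm across, top at 60 mm, under collar and dial; white cartridge lying along +x to x = 200 mm, top at 68 mm; white ledge 50 mm wide, top at 60 mm, along +y to 170 mm, under the lock slide. Origin on the dial's vertical axis at floor level, z up; its place and heading vary.
- collar: Grey ribbed collar 80 mm across, 60 to 74 mm above the floor, on the dial's axis, carrying the dial and its clicks. Origin on the axis at 60 mm; axes parallel to the filter's at the start. Only clipped in: it stays put below about 0.8 N m about the vertical axis, above that it twists round (over 0.06 rad is a failure).
- dial_grip (a point): Point on the dial's vertical axis at the height to grip, 104 mm above the floor. The dial is a black skirt 60 mm across (74 to 82 mm high) with a straight black grip bar on top, 46 mm long, 14 mm thick, 82 to 114 mm high. The frame turns with the dial: x along the bar to the pointer end, z up.
- dial: The dial; origin on its axis under the skirt, 74 mm high, axes as dial_grip. Even clicks, unmarked, to be felt, 0.15 to 0.3 rad apart. Leaving a click it resists by about 0.2 N m, fading half way; then it pulls itself, by up to 0.5 N m, into the next click and rests there. Rigid stop anticlockwise, where it rests in click zero; starts in a click 0.2 to 1.3 rad clockwise of that; can be turned past click five.
- dial_pointer (a point): Point on the top face of the grip bar (114 mm above the floor), 21 mm from the dial's axis, at the pointer end, which bears a short white line.
- lock_top (a point): Centre of the top of the lock slide's upright grey tab: 34 mm along the filter's x, 14 mm along its y, 66 to 96 mm high (this point at 96 mm); its foot is 36 x 36 mm, 6 mm thick, on the ledge. Starts at x = 0, y = 127 mm in the filter's frame and slides 32 mm along the filter's -y, towards the dial, to a rigid stop at y = 95 mm; friction about 2.5 N; stays where left.
- soap: White soap bottle, 64 mm across, 160 mm tall, standing loose; origin under its centre. Leave alone.
- potlid: Black pot lid lying loose, 140 mm across, 38 mm tall with its knob; origin under its centre. Leave alone.
- cup: White plastic cup, 72 mm across, 90 mm tall, standing loose; origin under its centre. Leave alone.

How it is judged:
On the way, in this order (a step that is already met when the one before it is completed fails the run):
1. the dial is turned back to its end stop (x of dial_pointer in the frame of collar between -0.0191 and -0.0155 m and y of dial_pointer in the frame of collar between -0.0137 and -0.0101 m), for 0.1 s.
2. the dial rests in the fifth click from the stop (x of dial_pointer in the frame of collar between -0.0191 and -0.0155 m and y of dial_pointer in the frame of collar between 0.0101 and 0.0137 m), for 0.3 s.
3. the lock slide is pushed home with the dial still in the fifth click (all of step 2 and y of lock_top in the frame of filter below 0.098 m), for 0.2 s.
At the end, for the whole second after the job is handed in: The dial rests in the fifth click clockwise of its stop (pointer within about 1.8 mm, i.e. less than half a click), the lock slide is home (within 3 mm of its stop), the collar is not twisted (under 0.06 rad), nothing moves, and the soap bottle, lid and cup stand where they were (all of step 3 and angle between the x axis of collar and the x axis of filter, either way round below 0.06 rad and angular speed of collar below 0.05 rad/s and linear speed of each of soap, cup, potlid below 0.02 m/s); the robot touches nothing.
It fails at once if the collar is twisted in its clip by forcing the dial (angle between the x axis of collar and the x axis of filter, either way round above 0.06 rad).
It fails at once if the soap bottle is knocked out of place (distance of soap from where it was at the start of the episode above 0.03 m).
It fails at once if the pot lid is knocked out of place (distance of potlid from where it was at the start of the episode above 0.03 m).
It fails at once if the cup is knocked out of place (distance of cup from where it was at the start of the episode above 0.03 m).
It also fails if it takes over 72 s, if anything falls off the work surface, if the arm or the gripper's body presses on something with over 40 N, if the wrist force passes 120 N, or if a joint passes its speed limit or range.

### The arm

A 7-joint arm with a two-finger parallel gripper is mounted at the origin on the work surface. World frame = base frame: x ahead of the robot, y to its left, z up, the work surface at z = 0. Lengths are in m, angles in rad, forces in N, time in s.
With the tool pointing down it reaches from about 0.425 to 0.875 m from the base axis. Payload 8.4 kg.
Tool frame: the origin (TCP) lies between the finger pads; the fingertips stand ahead of it and the grasp point (between the pads) lies 3 mm ahead of it (bot.tips_ahead is the z of the fingertips in the tool frame, in m); z points along the fingers, y is the line along which they close (so a half turn about z gives the same grasp; the last joint's range is limited). The gripper opens to 85 mm and grips with 20 to 120 N. Pads are 22 mm wide; open, the fingers measure 114 mm over their backs; the gripper's body (76 mm by 85 mm) begins 54 mm behind the grasp point. The pads swing forward as they close: fully open they stand 13 mm farther back than shut.
Start: joints at [-1.422, 0.333, 0.04, 1.465, -0.013, 1.343, -0.059], TCP at [0.159, 0.63, 0.226] pointing down, gripper open.
Joint ranges: [-2.58, 2.58], [-0.38, 2.09], [-1.3, 1.39], [0.25, 2.4], [-1.5, 4.64], [0.08, 2.09], [-2.65, 2.65]. Speed limits (rad/s): [2.22, 2.22, 2.79, 2.79, 3.14, 3.14, 3.14].

### API

Orientations are given as a 3x3 rotation matrix whose columns are the frame's x, y, z axes.
In Python, from workcell import bot gives the robot as it stands.
- The arm moves only by the tool send_rows, never from a script. Its argument "plan" is a list of rows, each a list of 2 entries, a list of its own where there are three numbers: the shift along the tool's x, y, z in m, then the turn about the tool's z in rad. A call has 1 to 10 rows; each row is the pose to reach, as a shift and turn from the pose commanded when the call began, along the tool's axes at that moment; what a row does not reach only later rows make up. A row lasts 1/12 s, in which the tool goes at most 41.7 mm and 7.16 degrees, less where a joint would pass 70% of its speed; a pose out of reach is approached as far as the arm can. A call with a gripper value outside its range is refused whole. "claw" is the gripper's target within -1 to 1 (fully open at 1, half-way at 0, shut at -1), set as the call begins (left out, the last holds). The fingers move at their own pace and stop on an object; "newtons" is the grip in N (left out, the last holds). Time passes only in rows, so rows that repeat a pose let the fingers close. It gives the time, the measured TCP pose, the force, the opening and the grip force at its end, in the units of the state.
- bot.get_state(): the state, without advancing time (a new reading comes with each control period).
- bot.camera(name): name is "scene" or "top" or "wrist"; returns a dict with "color" (420x560x3 uint8, red, green, blue), "intrinsics" (3x3 intrinsics, pixels), "R" (3x3) and "t" (3): a world point X has camera coordinates R X + t. Camera axes: x right, y down, z forward; pixel columns grow to the right and rows downward; lengths in m; the calibration is good to about 2 mm. A picture is of the moment at which its call begins. There is no depth.
- bot.job_done(): hands the job in; it is judged then, once.
The state is a dict: "clock": time; "qpos": joint angles; "dq": joint speeds; "joint_efforts": joint torques, N m; "position": TCP position; "eef_rot": TCP orientation; "ft_force": force on the tool from outside, world axes, zero at the start; "moment": the same for the moment, N m; "grip_width": opening from 0.0 (shut) to 1.0 (fully open); "grasp_force": force on a finger pad.
Only numpy, scipy, OpenCV 4.12 (cv2) and the standard library are available. Lean on these libraries where they do the work, as an engineer would, in place of code of your own. Each camera call takes 0.05 s, during which the arm holds its last target. There are 200 camera calls.

## Working session

There is one attempt and no reset: what is moved stays moved. The work goes in short steps, Python scripts to look and compute and a tool call to move; the robot and the scene stay as the last step left them, time stands still between calls to the robot, and variables do not carry over. Pictures are saved under pics/ and viewed, at most 10 in all, crops included, and the job is handed in when it is done.

Besides the shell and the picture viewer there is one more tool, called after "Emit:" as name([rows], argument=value, ...), one row to a line, values as JSON. send_rows: Moves the arm, as the interface text tells. Its arguments: {"type":"object","properties":{"plan":{"type":"array","items":{"type":"array"}},"claw":{"type":"number"},"newtons":{"type":"number"}},"required":["plan"]}

```bash
mkdir -p pics; python3 - <<'E'
from workcell import bot
import cv2
for n in("top","scene"):
    c=bot.camera(n);cv2.imwrite(f"pics/{n}0.png",c["color"][:,:,::-1]);print(n,c["intrinsics"].tolist(),c["R"].round(4).tolist(),c["t"].round(4).tolist())
s=bot.get_state();print(s, bot.tips_ahead)
E
```

```text
top [[504.4464560022843, 0.0, 276.39903168543464], [0.0, 504.4464560022843, 204.36238345077993], [0.0, 0.0, 1.0]] [[0.0163, -0.9998, -0.0112], [-0.9913, -0.0147, -0.1306], [0.1304, 0.0132, -0.9914]] [-0.0258, 0.5202, 1.2886]
scene [[391.7248446477825, 0.0, 284.21962062895545], [0.0, 391.7248446477825, 209.39273695222334], [0.0, 0.0, 1.0]] [[0.8439, 0.5362, -0.0169], [0.3819, -0.6226, -0.683], [-0.3768, 0.5699, -0.7302]] [-0.4309, -0.1378, 1.1818]
{'clock': 0.1, 'qpos': array([-1.42224076,  0.333878  ,  0.03991435,  1.46617234, -0.01339683,
        1.34327619, -0.05848563]), 'dq': array([-0.00110322, -0.00138909,  0.00056943, -0.00392774, -0.00049911,
       -0.00066257, -0.00017907]), 'joint_efforts': array([ 5.26229371e-03, -6.60028911e+01,  1.37103807e+00, -4.06480479e+01,
        1.71505543e-02,  8.97181628e-03, -6.20530784e-06]), 'position': array([0.15934874, 0.62974528, 0.2251915 ]), 'eef_rot': array([[-9.69455671e-01,  2.45266471e-01, -2.46556422e-04],
       [ 2.45266567e-01,  9.69454598e-01, -1.44676487e-03],
       [-1.15817656e-04, -1.46304645e-03, -9.99998923e-01]]), 'ft_force': array([-0.53808539,  1.0013465 ,  0.16376523]), 'moment': array([-0.0380437 ,  0.07889949,  0.02062794]), 'grasp_force': 0.0, 'grip_width': 1.0019213437171295} 0.022
```

View pics/top0.png

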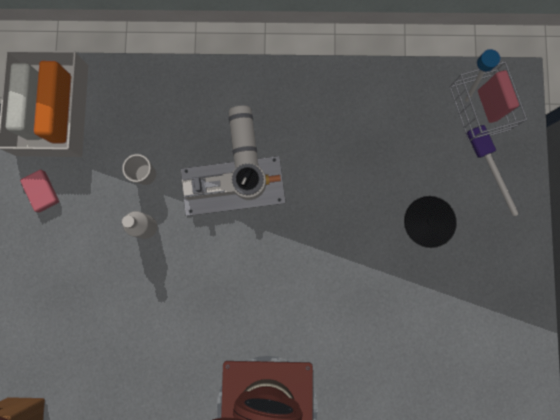

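View pics/scene0.png

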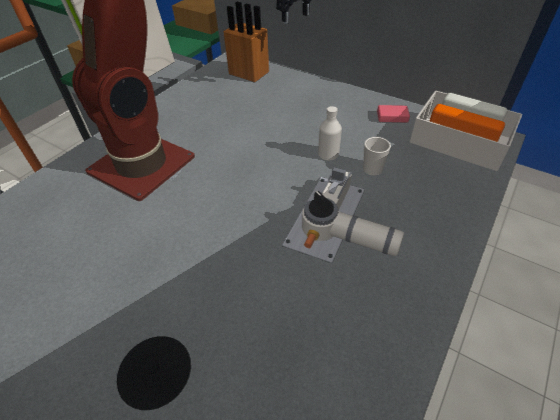

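Top view: filter at about (245,180), cartridge up (+x), lock slide at (190–215,185), cup (137,168), soap (135,222), lid (430,222). I'll enlarge the filter.

```bash
python3 - <<'E'
import cv2
i=cv2.imread("pics/top0.png")[95:225,170:300]
i=cv2.resize(i,None,fx=4.6,fy=4.6,interpolation=cv2.INTER_CUBIC)
i=cv2.convertScaleAbs(i,alpha=1.6,beta=20)
for k in range(0,130,10):
    cv2.line(i,(int(k*4.6),0),(int(k*4.6),6 if k%50 else 14),(0,255,255),1);cv2.line(i,(0,int(k*4.6)),(6,int(k*4.6)),(0,255,255),1)
cv2.imwrite("pics/crop1.png",i)
E
```

```text
(no output)
```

View pics/crop1.png

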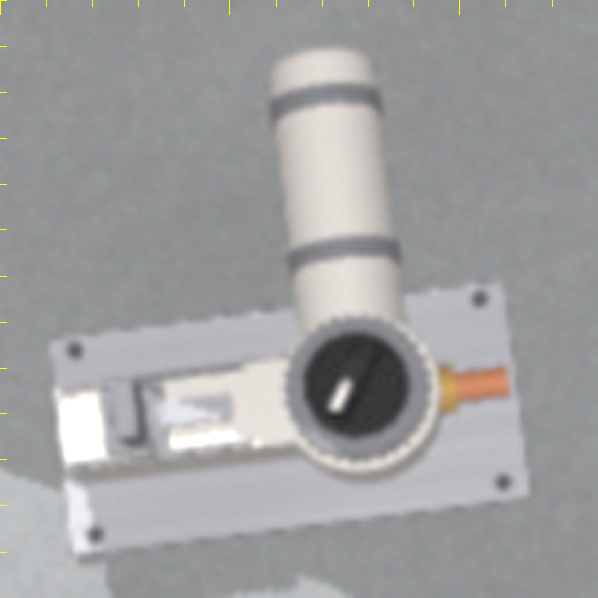

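Crop (4.6x, origin 170,95): dial skirt centre (357,384), collar centre (357,388), pointer line (333,408)→(347,380), plate corners (52,341),(500,284),(527,493),(78,556); lock tab about (125,413).

```bash
cat > h.py <<'E'
import numpy as np
from workcell import bot
def ray(c,u,v,z):
    d=c["R"].T@np.linalg.inv(c["intrinsics"])@[u,v,1]; o=-c["R"].T@c["t"]
    return o+d*(z-o[2])/d[2]
def proj(c,X):
    p=c["intrinsics"]@(c["R"]@np.array(X)+c["t"]);return p[:2]/p[2]
E
python3 - <<'E'
from h import *
c=bot.camera("top")
P=lambda u,v,z:ray(c,170+u/4.6-.4,95+v/4.6-.4,z)
k=[P(*a,.006) for a in((52,341),(500,284),(527,493),(78,556))]
for i in range(4):
    d=k[i]-k[(i+1)%4];print(np.linalg.norm(d).round(4),np.arctan2(d[1],d[0]).round(3))
print("plate c",np.mean(k,0))
print("skirt",P(357,384,.082),"collar",P(357,388,.074))
a,b=P(347,380,.114),P(333,408,.114);print("line",a,b,np.arctan2(*(b-a)[1::-1]))
print("barfar",P(383,350,.114))
print("cart end",P(323,50,.045))
print("tab",P(127,413,.096))
for n,u,v,z in(("cup",137,168,.09),("soap",129,222,.16)):print(n,ray(c,u,v,z))
E
```

```text
0.2659 1.714
0.1254 0.142
0.2637 -1.415
0.1287 -2.982
plate c [0.57383408 0.10183167 0.006     ]
skirt [0.58052977 0.05709805 0.082     ] collar [0.57974144 0.05762834 0.074     ]
line [0.57675441 0.06020985 0.114     ] [0.56133342 0.0673794  0.114     ] 2.706399759598632
barfar [0.59348952 0.04115324 0.114     ]
cart end [0.78395566 0.08426131 0.045     ]
tab [0.56005699 0.18153025 0.096     ]
cup [0.60106658 0.33742885 0.09      ]
soap [0.45663937 0.32880324 0.16      ]
```

Measured: dial axis ≈ (0.5805, 0.057), filter heading ≈ 0.15 rad, pointer ≈ 2.65 rad world (so probably already in click 5, with the stop 1.2 rad anticlockwise). The skirt, plate centre and tab all agree. Next I move above the dial.

Emit:
send_rows([
  [[-0.03, -0.025, 0], 0.02],
  [[-0.06, -0.05, 0], 0.05],
  [[-0.09, -0.074, 0], 0.08],
  [[-0.12, -0.099, 0], 0.11],
  [[-0.15, -0.123, 0], 0.14],
  [[-0.18, -0.148, 0], 0.17],
  [[-0.21, -0.173, 0], 0.2],
  [[-0.24, -0.197, 0], 0.22],
  [[-0.27, -0.222, 0], 0.24],
  [[-0.29, -0.239, 0], 0.244],
], claw=1)

```text
clock: 0.98
position: [0.384, 0.3237, 0.2261]
eef_rot: [[-0.879, 0.476, 0.0], [0.476, 0.879, -0.0], [-0.001, -0.0, -1.0]]
ft_force: [-0.3, 0.5, 0.4]
grip_width: 0.999
grasp_force: 0.0
```

```bash
cat >> h.py <<'E'
def to(x,y,z,yaw):
    s=bot.get_state();R=s["eef_rot"];p=s["position"]
    y0=np.arctan2(R[1,0],R[0,0]);t=(y0-yaw+np.pi)%(2*np.pi)-np.pi
    print("t",round(s["clock"],2),"pos",p.round(4),"yaw",y0.round(4),"q",s["qpos"].round(2),"F",s["ft_force"].round(2),"M",s["moment"].round(3),"g",round(s["grip_width"],3),round(s["grasp_force"],1))
    print("shift",(R.T@(np.array([x,y,z])-p)).round(4),"turn",round(t,4),"zaxis",R[:,2].round(4))
E
python3 -c "
from h import *
to(.5805,.0572,.225,2.65)"
```

```text
t 0.98 pos [0.384  0.3237 0.2261] yaw 2.6453 q [-1.07  0.02  0.29  1.83 -0.01  1.29  0.29] F [-0.25  0.47  0.44] M [ 0.017 -0.063  0.018] g 0.999 0.0
shift [-0.2997 -0.1408  0.0012] turn -0.0047 zaxis [ 3.e-04 -4.e-04 -1.e+00]
```

Emit:
send_rows([
  [[-0.036, -0.017, 0], 0],
  [[-0.072, -0.034, 0], 0],
  [[-0.108, -0.051, 0], 0],
  [[-0.144, -0.068, 0], 0],
  [[-0.18, -0.085, 0], 0],
  [[-0.216, -0.102, 0], 0],
  [[-0.25, -0.118, 0], 0],
  [[-0.28, -0.131, 0], 0],
  [[-0.295, -0.139, 0], 0],
  [[-0.2997, -0.1408, 0], 0],
])

```text
clock: 1.82
position: [0.5808, 0.0575, 0.2258]
eef_rot: [[-0.879, 0.477, 0.0], [0.477, 0.879, -0.002], [-0.001, -0.002, -1.0]]
ft_force: [0.2, -1.0, -0.2]
grip_width: 1.0
grasp_force: 0.0
```

Emit:
send_rows([
  [[0, 0, 0.01], 0],
  [[0, 0, 0.01], 0],
  [[0, 0, 0.01], 0],
])

```text
clock: 2.07
position: [0.5784, 0.0635, 0.2149]
eef_rot: [[-0.883, 0.47, -0.002], [0.47, 0.883, 0.0], [0.002, -0.001, -1.0]]
ft_force: [0.3, 0.7, 0.6]
grip_width: 1.003
grasp_force: 0.0
```

```bash
python3 - <<'E'
from h import *
import cv2
to(.5805,.0572,.14,2.65)
c=bot.camera("wrist");cv2.imwrite("pics/w1.png",c["color"][:,:,::-1])
for X in([.5805,.0572,.114],[.5805,.0572,.082],[.5805-.021*.88,.0572+.021*.47,.114]):print(proj(c,X))
E
```

```text
t 2.07 pos [0.5784 0.0635 0.2149] yaw 2.652 q [-0.68  0.22  0.59  1.67 -0.13  1.29  1.01] F [0.34 0.72 0.56] M [0.026 0.004 0.047] g 1.003 0.0
shift [-0.0049 -0.0045  0.0749] turn 0.002 zaxis [-2.2e-03  3.0e-04 -1.0e+00]
[276.91212148 212.62554815]
[277.4767634 202.0379945]
[276.79496847 190.24996144]
```

View pics/w1.png

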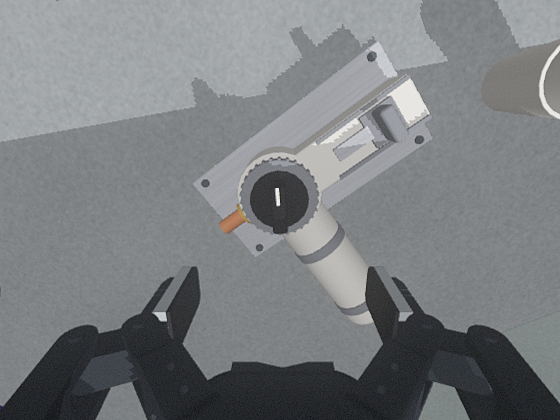

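Wrist view: skirt centre about (280,199), pointer line (277,188)–(278,205), bar far end (281,232), so it's nearly aligned. I'll check a settled, enlarged view.

Emit:
send_rows([
  [[0, 0, 0.0], 0],
  [[0, 0, 0.0], 0],
  [[0, 0, 0.0], 0],
  [[0, 0, 0.0], 0],
])

```text
clock: 2.45
position: [0.5796, 0.062, 0.2163]
eef_rot: [[-0.882, 0.472, 0.0], [0.472, 0.882, 0.0], [-0.0, 0.0, -1.0]]
ft_force: [0.7, 0.0, -0.2]
grip_width: 1.0
grasp_force: 0.0
```

```bash
python3 - <<'E'
from h import *
import cv2,pickle
to(.5805,.0572,.14,2.65)
c=bot.camera("wrist");pickle.dump({k:c[k] for k in("R","t","intrinsics")},open("w2.pkl","wb"))
i=c["color"][150:250,230:330,::-1]
i=cv2.convertScaleAbs(cv2.resize(i,None,fx=6,fy=6,interpolation=cv2.INTER_CUBIC),alpha=1.8,beta=20)
cv2.imwrite("pics/w2.png",i)
E
```

```text
t 2.45 pos [0.5796 0.062  0.2163] yaw 2.6502 q [-0.68  0.22  0.59  1.67 -0.13  1.29  1.01] F [ 0.7   0.02 -0.15] M [ 0.001  0.04  -0.044] g 1.0 0.0
shift [-0.0031 -0.0038  0.0763] turn 0.0002 zaxis [ 3.e-04  3.e-04 -1.e+00]
```

View pics/w2.png

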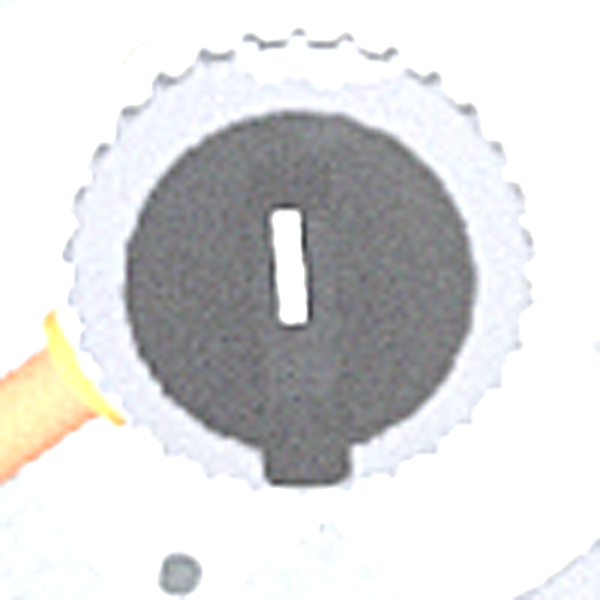

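Crop (6x, origin 230,150): skirt centre (301.5,283), line (287,210)→(293,324), bar far end centre (309,475).

```bash
python3 - <<'E'
from h import *
import pickle
c=pickle.load(open("w2.pkl","rb"))
P=lambda u,v,z:ray(c,230+u/6-.4,150+v/6-.4,z)
s=P(301.5,283,.082);a=P(287,210,.114);b=P(293,324,.114);e=P(309,483,.114)
ang=lambda d:np.arctan2(d[1],d[0])%(2*np.pi)
print(s,a,b,e,ang(a-b),ang(a-e),ang((a+b)/2-e),ang(a-s),np.linalg.norm((a-e)))
print("mid", (a+e)/2)
E
```

```text
[0.57861829 0.06029927 0.082     ] [0.55951874 0.06842435 0.114     ] [0.57541359 0.0608341  0.114     ] [0.59935069 0.05071242 0.114     ] 2.6960824687735383 2.7231829375823637 2.730042747206863 2.739377251611838 0.043592389120611905
mid [0.57943472 0.05956839 0.114     ]
```

Emit:
send_rows([
  [[0, -0.003, 0.012], -0.03],
  [[0, -0.003, 0.024], -0.06],
  [[0, -0.003, 0.036], -0.06],
  [[0, -0.003, 0.048], -0.06],
  [[0, -0.003, 0.055], -0.06],
  [[0, -0.003, 0.06], -0.06],
  [[0, -0.003, 0.06], -0.06],
  [[0, -0.003, 0.06], -0.06],
  [[0, -0.003, 0.06], -0.06],
])

```text
clock: 3.25
position: [0.5786, 0.059, 0.1566]
eef_rot: [[-0.908, 0.419, 0.001], [0.419, 0.908, 0.0], [-0.001, 0.0, -1.0]]
ft_force: [0.6, -0.0, 0.3]
grip_width: 0.996
grasp_force: 0.0
```

```bash
python3 -c "
from h import *
to(.5797,.0588,.107,2.71)"
```

```text
t 3.25 pos [0.5786 0.059  0.1566] yaw 2.7096 q [-0.66  0.26  0.57  1.75 -0.15  1.17  1.09] F [ 0.55 -0.01  0.34] M [-0.033 -0.017 -0.029] g 0.996 0.0
shift [-0.0011  0.0002  0.0496] turn -0.0004 zaxis [ 8.e-04  2.e-04 -1.e+00]
```

Emit:
send_rows([
  [[-0.001, 0, 0.012], 0],
  [[-0.001, 0, 0.024], 0],
  [[-0.001, 0, 0.034], 0],
  [[-0.001, 0, 0.042], 0],
  [[-0.001, 0, 0.047], 0],
  [[-0.001, 0, 0.049], 0],
  [[-0.001, 0, 0.049], 0],
  [[-0.001, 0, 0.049], 0],
])

```text
clock: 3.92
position: [0.5793, 0.0585, 0.1072]
eef_rot: [[-0.908, 0.419, 0.0], [0.419, 0.908, -0.0], [-0.0, 0.0, -1.0]]
ft_force: [0.5, 0.3, -0.5]
grip_width: 1.001
grasp_force: 0.0
```

Emit:
send_rows([
  [[0, 0, 0], 0],
  [[0, 0, 0], 0],
  [[0, 0, 0], 0],
  [[0, 0, 0], 0],
  [[0, 0, 0], 0],
  [[0, 0, 0], 0],
  [[0, 0, 0], 0],
  [[0, 0, 0], 0],
  [[0, 0, 0], 0],
  [[0, 0, 0], 0],
], claw=-1, newtons=20)

```text
clock: 4.75
position: [0.5793, 0.0588, 0.1072]
eef_rot: [[-0.908, 0.418, 0.0], [0.418, 0.908, 0.0], [-0.0, 0.0, -1.0]]
ft_force: [-0.2, 1.6, 2.5]
grip_width: 0.147
grasp_force: 20.1
```

```bash
python3 -c "
from h import *
to(.5797,.0588,.107,2.71)"
```

```text
t 4.75 pos [0.5793 0.0588 0.1072] yaw 2.7098 q [-0.64  0.32  0.56  1.8  -0.19  1.08  1.12] F [-0.22  1.58  2.55] M [ 0.344 -0.083 -0.153] g 0.147 20.1
shift [-0.0004  0.0001  0.0002] turn -0.0002 zaxis [ 4.e-04  3.e-04 -1.e+00]
```

Emit:
send_rows([
  [[0, 0, 0], -0.04],
  [[0, 0, 0], -0.08],
  [[0, 0, 0], -0.12],
  [[0, 0, 0], -0.16],
  [[0, 0, 0], -0.2],
  [[0, 0, 0], -0.24],
  [[0, 0, 0], -0.28],
  [[0, 0, 0], -0.32],
  [[0, 0, 0], -0.36],
])

```text
clock: 5.5
position: [0.5793, 0.0585, 0.1072]
eef_rot: [[-0.998, 0.07, 0.0], [0.07, 0.998, 0.0], [-0.0, 0.0, -1.0]]
ft_force: [0.0, 0.4, 2.6]
grip_width: 0.146
grasp_force: 20.6
```

```bash
python3 -c "
from h import *
to(.5797,.0588,.107,2.71)"
```

```text
t 5.5 pos [0.5793 0.0585 0.1072] yaw 3.0712 q [-0.59  0.31  0.5   1.8  -0.17  1.08  1.46] F [0.02 0.4  2.56] M [ 0.15   0.071 -0.157] g 0.146 20.6
shift [-0.0004  0.0003  0.0002] turn 0.3612 zaxis [ 3.e-04  1.e-04 -1.e+00]
```

Emit:
send_rows([
  [[0, 0, 0], -0.04],
  [[0, 0, 0], -0.08],
  [[0, 0, 0], -0.12],
  [[0, 0, 0], -0.16],
  [[0, 0, 0], -0.2],
  [[0, 0, 0], -0.24],
  [[0, 0, 0], -0.28],
  [[0, 0, 0], -0.32],
  [[0, 0, 0], -0.36],
  [[0, 0, 0], -0.4],
])

```text
clock: 6.33
position: [0.5792, 0.0582, 0.1072]
eef_rot: [[-0.946, -0.324, 0.0], [-0.324, 0.946, -0.0], [-0.0, -0.0, -1.0]]
ft_force: [-0.8, 0.4, 1.4]
grip_width: 0.147
grasp_force: 22.2
```

Emit:
send_rows([
  [[0, 0, 0], -0.04],
  [[0, 0, 0], -0.08],
  [[0, 0, 0], -0.12],
  [[0, 0, 0], -0.16],
  [[0, 0, 0], -0.2],
  [[0, 0, 0], -0.24],
  [[0, 0, 0], -0.28],
  [[0, 0, 0], -0.3],
])

```text
clock: 7.0
position: [0.5794, 0.058, 0.1072]
eef_rot: [[-0.808, -0.589, 0.0], [-0.589, 0.808, -0.0], [-0.0, -0.001, -1.0]]
ft_force: [0.6, -1.0, 2.9]
grip_width: 0.147
grasp_force: 21.3
```

```bash
python3 -c "
from h import *
to(.5797,.0588,.107,3.83)"
```

```text
t 7.0 pos [0.5794 0.058  0.1072] yaw -2.5123 q [-0.5   0.3   0.39  1.79 -0.13  1.07  2.13] F [ 0.63 -0.96  2.87] M [-0.224 -0.141 -0.325] g 0.147 21.3
shift [-0.0007  0.0004  0.0002] turn -0.0591 zaxis [ 4.e-04 -4.e-04 -1.e+00]
```

Emit:
send_rows([
  [[0, 0, 0], -0.02],
  [[0, 0, 0], -0.04],
  [[0, 0, 0], -0.04],
  [[0, 0, 0], -0.04],
])

```text
clock: 7.33
position: [0.5793, 0.058, 0.1072]
eef_rot: [[-0.785, -0.619, 0.0], [-0.619, 0.785, -0.001], [-0.0, -0.001, -1.0]]
ft_force: [1.6, -3.0, 2.9]
grip_width: 0.149
grasp_force: 21.2
```

```bash
python3 -c "
from h import *
to(.5797,.0588,.107,3.83)"
```

```text
t 7.33 pos [0.5793 0.058  0.1072] yaw -2.4741 q [-0.5   0.3   0.38  1.79 -0.12  1.07  2.17] F [ 1.62 -2.97  2.88] M [-0.596 -0.299  0.012] g 0.149 21.2
shift [-0.0007  0.0004  0.0002] turn -0.0209 zaxis [ 4.e-04 -5.e-04 -1.e+00]
```

Emit:
send_rows([
  [[0, 0, 0], -0.02],
  [[0, 0, 0], -0.02],
  [[0, 0, 0], -0.02],
])

```text
clock: 7.58
position: [0.5793, 0.0581, 0.1072]
eef_rot: [[-0.773, -0.635, 0.0], [-0.635, 0.773, -0.0], [-0.0, -0.001, -1.0]]
ft_force: [1.1, -3.7, 3.9]
grip_width: 0.146
grasp_force: 21.3
```

```bash
python3 -c "
from h import *
to(.5797,.0588,.107,3.83)"
```

```text
t 7.58 pos [0.5793 0.0581 0.1072] yaw -2.4536 q [-0.49  0.3   0.38  1.79 -0.12  1.07  2.18] F [ 1.07 -3.71  3.87] M [-0.886 -0.396 -0.024] g 0.146 21.3
shift [-0.0007  0.0003  0.0002] turn -0.0004 zaxis [ 4.e-04 -5.e-04 -1.e+00]
```

Emit:
send_rows([
  [[0, 0, 0], -0.02],
  [[0, 0, 0], -0.02],
  [[0, 0, 0], -0.02],
])

```text
clock: 7.83
position: [0.5793, 0.0581, 0.1071]
eef_rot: [[-0.76, -0.65, 0.0], [-0.65, 0.76, -0.0], [0.0, -0.001, -1.0]]
ft_force: [2.0, -4.7, 3.9]
grip_width: 0.151
grasp_force: 21.4
```

```bash
python3 -c "
from h import *
to(.5797,.0588,.107,3.83)"
```

```text
t 7.83 pos [0.5793 0.0581 0.1071] yaw -2.4335 q [-0.49  0.3   0.37  1.79 -0.12  1.07  2.2 ] F [ 2.04 -4.7   3.95] M [-1.063 -0.425  0.076] g 0.151 21.4
shift [-0.0007  0.0002  0.0001] turn 0.0197 zaxis [ 3.e-04 -4.e-04 -1.e+00]
```

Emit:
send_rows([
  [[0, 0, 0], 0],
  [[0, 0, 0], 0],
  [[0, 0, 0], 0],
  [[0, 0, 0], 0],
  [[0, 0, 0], 0],
  [[0, 0, 0], 0],
], claw=-0.3)

```text
clock: 8.33
position: [0.5789, 0.0588, 0.1068]
eef_rot: [[-0.759, -0.651, -0.0], [-0.651, 0.759, 0.0], [0.0, 0.0, -1.0]]
ft_force: [-0.3, -1.0, -0.2]
grip_width: 0.348
grasp_force: 0.0
```

Emit:
send_rows([
  [[0, 0, -0.02], 0],
  [[0, 0, -0.05], 0],
  [[0, 0, -0.08], 0],
  [[0, 0, -0.1], 0],
  [[0, 0, -0.11], 0],
  [[0, 0, -0.11], 0],
  [[0, 0, -0.11], 0],
])

```text
clock: 8.92
position: [0.5789, 0.0587, 0.2163]
eef_rot: [[-0.759, -0.651, -0.0], [-0.651, 0.759, 0.0], [0.0, 0.0, -1.0]]
ft_force: [0.8, -0.3, -0.3]
grip_width: 0.349
grasp_force: 0.0
```

```bash
python3 - <<'E'
from h import *
import cv2,pickle
to(.5797,.0588,.107,3.83)
c=bot.camera("wrist");pickle.dump({k:c[k] for k in("R","t","intrinsics")},open("w3.pkl","wb"))
u,v=proj(c,[.5795,.0585,.09]);print(u,v)
u0,v0=int(u)-50,int(v)-50;print(u0,v0)
i=c["color"][v0:v0+100,u0:u0+100,::-1]
i=cv2.convertScaleAbs(cv2.resize(i,None,fx=6,fy=6,interpolation=cv2.INTER_CUBIC),alpha=1.8,beta=20)
cv2.imwrite("pics/w3.png",i)
E
```

```text
t 8.92 pos [0.5789 0.0587 0.2163] yaw -2.4333 q [-0.51  0.2   0.39  1.67 -0.08  1.29  2.17] F [ 0.77 -0.27 -0.28] M [0.017 0.001 0.027] g 0.349 0.0
shift [-0.0007 -0.0004  0.1093] turn 0.0199 zaxis [-3.e-04  0.e+00 -1.e+00]
280.9475098274574 198.7563766656132
230 148
```

View pics/w3.png

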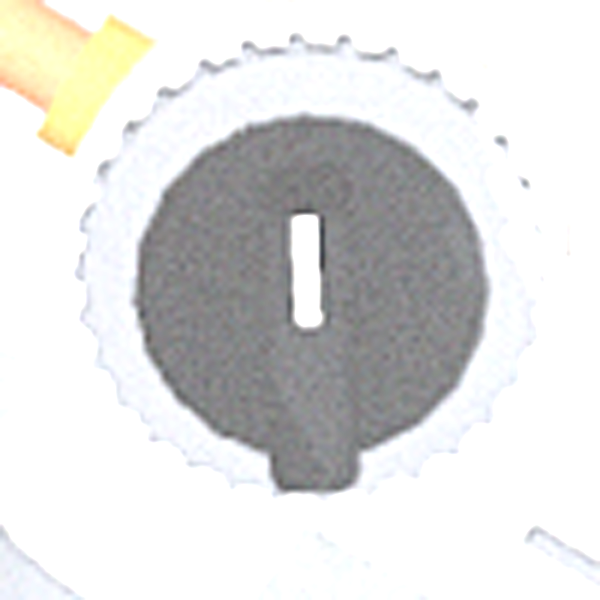

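The pointer line (305,214)→(308,327) and bar end (315,490) put the bar at about 3.88 rad. The predicted stop is 3.89, so the dial is in click zero. Next I regrip slightly clockwise of that, recentred by about 1 mm.

Emit:
send_rows([
  [[0.0005, -0.0008, 0.03], 0],
  [[0.0005, -0.0008, 0.06], 0],
  [[0.0005, -0.0008, 0.08], 0],
  [[0.0005, -0.0008, 0.095], 0],
  [[0.0005, -0.0008, 0.105], 0],
  [[0.0005, -0.0008, 0.1093], 0],
  [[0.0005, -0.0008, 0.1093], 0],
  [[0.0005, -0.0008, 0.1093], 0],
])

```text
clock: 9.63
position: [0.5794, 0.0576, 0.1079]
eef_rot: [[-0.76, -0.65, 0.0], [-0.65, 0.76, -0.0], [0.0, -0.0, -1.0]]
ft_force: [0.2, -0.6, 0.7]
grip_width: 0.354
grasp_force: 0.0
```

Emit:
send_rows([
  [[0, 0, 0], 0],
  [[0, 0, 0], 0],
  [[0, 0, 0], 0],
  [[0, 0, 0], 0],
  [[0, 0, 0], 0],
  [[0, 0, 0], 0],
  [[0, 0, 0], 0],
], claw=-1)

```text
clock: 10.22
position: [0.58, 0.0577, 0.1088]
eef_rot: [[-0.76, -0.65, 0.002], [-0.65, 0.76, 0.0], [-0.002, -0.001, -1.0]]
ft_force: [-0.4, 0.1, 7.1]
grip_width: 0.001
grasp_force: 3.2
```

```bash
python3 -c "
from h import *
to(.5797,.0588,.107,2.68)"
```

```text
t 10.22 pos [0.58   0.0577 0.1088] yaw -2.4335 q [-0.49  0.3   0.38  1.79 -0.12  1.08  2.21] F [-0.41  0.15  7.12] M [-0.094  0.079 -0.035] g 0.001 3.2
shift [-0.0004  0.0011  0.0018] turn 1.1697 zaxis [ 1.9e-03  5.0e-04 -1.0e+00]
```

Emit:
send_rows([
  [[0, 0, 0], 0],
  [[0, 0, 0], 0],
])

```text
clock: 10.38
position: [0.5801, 0.0577, 0.1088]
eef_rot: [[-0.76, -0.65, 0.002], [-0.65, 0.76, 0.0], [-0.002, -0.001, -1.0]]
ft_force: [0.7, -0.3, 5.7]
grip_width: -0.001
grasp_force: 3.2
```

```bash
python3 - <<'E'
from h import *
import cv2
to(.5797,.0588,.107,2.68)
c=bot.camera("scene");u,v=proj(c,[.5795,.0585,.1]);print(u,v)
u0,v0=int(u)-50,int(v)-60
a=cv2.resize(c["color"][v0:v0+90,u0:u0+110,::-1],None,fx=5.4,fy=5.4,interpolation=cv2.INTER_CUBIC)
cv2.imwrite("pics/s2.png",cv2.convertScaleAbs(a,alpha=1.8,beta=20))
E
```

```text
t 10.38 pos [0.5801 0.0577 0.1088] yaw -2.4335 q [-0.49  0.3   0.38  1.79 -0.12  1.08  2.21] F [ 0.74 -0.26  5.74] M [-0.104  0.057  0.028] g -0.001 3.2
shift [-0.0004  0.0011  0.0018] turn 1.1697 zaxis [ 2.e-03  5.e-04 -1.e+00]
321.4430268028364 200.40918388458152
```

View pics/s2.png

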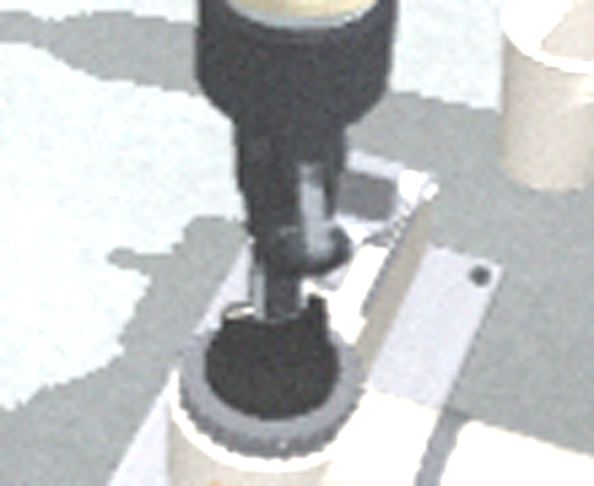

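The gripper looks to be at the bar, but the opening reads shut, so something slipped. I'll open, lift and locate the pointer line by threshold.

Emit:
send_rows([
  [[0, 0, 0], 0],
  [[0, 0, 0], 0],
  [[0, 0, 0], 0],
  [[0, 0, 0], 0],
  [[0, 0, 0], 0],
  [[0, 0, 0], 0],
], claw=0)

```text
clock: 10.93
position: [0.579, 0.0576, 0.1075]
eef_rot: [[-0.76, -0.65, -0.001], [-0.65, 0.76, -0.0], [0.001, 0.0, -1.0]]
ft_force: [-0.9, -0.1, -0.0]
grip_width: 0.5
grasp_force: 0.0
```

```bash
python3 -c "
from h import *
to(.5797,.0588,.107,2.68)"
```

```text
t 10.93 pos [0.579  0.0576 0.1075] yaw -2.4334 q [-0.49  0.3   0.38  1.79 -0.12  1.08  2.21] F [-0.86 -0.14 -0.03] M [-0.005 -0.01   0.001] g 0.5 0.0
shift [-0.0013  0.0004  0.0005] turn 1.1698 zaxis [-5.e-04 -1.e-04 -1.e+00]
```

Emit:
send_rows([
  [[0, 0, -0.02], 0],
  [[0, 0, -0.05], 0],
  [[0, 0, -0.08], 0],
  [[0, 0, -0.1], 0],
  [[0, 0, -0.11], 0],
  [[0, 0, -0.11], 0],
  [[0, 0, -0.11], 0],
])

```text
clock: 11.52
position: [0.579, 0.0577, 0.2169]
eef_rot: [[-0.759, -0.651, -0.001], [-0.651, 0.759, -0.0], [0.0, 0.0, -1.0]]
ft_force: [0.2, 0.0, -0.0]
grip_width: 0.502
grasp_force: 0.0
```

```bash
cat >> h.py <<'E'
def line(save=None,ctr=(.5795,.0585)):
    import cv2
    c=bot.camera("wrist");u,v=proj(c,[*ctr,.114]);u0,v0=int(u)-30,int(v)-30
    g=cv2.cvtColor(c["color"],cv2.COLOR_RGB2GRAY)
    if save:cv2.imwrite(save,cv2.convertScaleAbs(cv2.resize(c["color"][v0-20:v0+80,u0-20:u0+80,::-1],None,fx=6,fy=6,interpolation=cv2.INTER_CUBIC),alpha=1.8,beta=20))
    n,l,st,ce=cv2.connectedComponentsWithStats((g[v0:v0+60,u0:u0+60]>110).astype(np.uint8))
    for k in range(1,n):
        if 15<st[k,4]<150 and 0<st[k,0] and st[k,0]+st[k,2]<60:
            ys,xs=np.nonzero(l==k);p=np.c_[xs+u0,ys+v0].astype(float)
            W=np.array([ray(c,*q,.114) for q in p])[:,:2];m=W.mean(0);w=np.linalg.svd(W-m)[2][0]
            if w@(m-ctr)<0:w=-w
            print("line mid",m.round(4),"angle",(np.arctan2(w[1],w[0])%(2*np.pi)).round(3),"from ctr",(np.arctan2(*(m-ctr)[::-1])%(2*np.pi)).round(3),"area",st[k,4])
E
python3 -c "
from h import *
to(.5797,.0588,.107,2.68);line('pics/w4.png')"
```

```text
t 11.52 pos [0.579  0.0577 0.2169] yaw -2.4333 q [-0.51  0.2   0.39  1.67 -0.08  1.29  2.17] F [ 0.21  0.02 -0.  ] M [ 0.004  0.04  -0.044] g 0.502 0.0
shift [-0.0013  0.0003  0.1099] turn 1.1699 zaxis [-5.e-04 -0.e+00 -1.e+00]
line mid [0.5698 0.0498] angle 3.864 from ctr 3.872 area 76
```

View pics/w4.png

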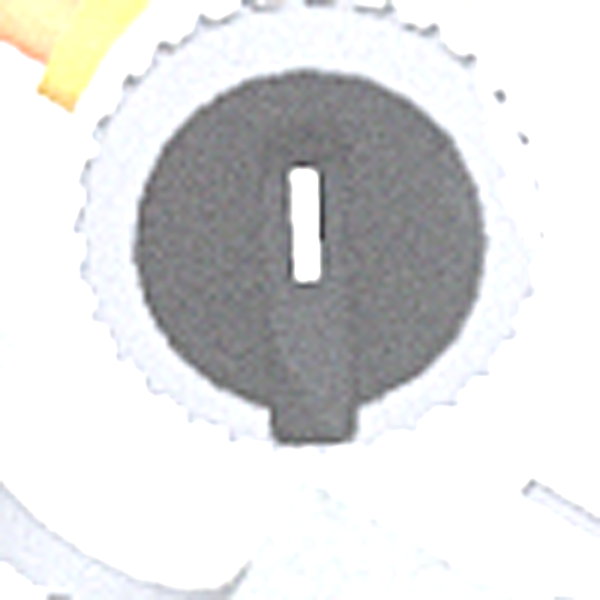

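The dial hasn't moved: bar at 3.87 rad, still in click zero. Next I retry the grasp from fully open, closing in stages.

Emit:
send_rows([
  [[-0.0005, 0.0003, 0.03], 0],
  [[-0.0005, 0.0003, 0.06], 0],
  [[-0.0005, 0.0003, 0.08], 0],
  [[-0.0005, 0.0003, 0.095], 0],
  [[-0.0005, 0.0003, 0.105], 0],
  [[-0.0005, 0.0003, 0.1095], 0],
  [[-0.0005, 0.0003, 0.1095], 0],
  [[-0.0005, 0.0003, 0.1095], 0],
], claw=1)

```text
clock: 12.23
position: [0.5796, 0.0582, 0.1084]
eef_rot: [[-0.76, -0.65, -0.0], [-0.65, 0.76, -0.0], [0.0, -0.0, -1.0]]
ft_force: [-0.5, -0.6, 0.4]
grip_width: 0.999
grasp_force: 0.0
```

Emit:
send_rows([
  [[0, 0, 0], 0],
  [[0, 0, 0], 0],
  [[0, 0, 0], 0],
  [[0, 0, 0], 0],
  [[0, 0, 0], 0],
  [[0, 0, 0], 0],
  [[0, 0, 0], 0],
], claw=-0.6)

```text
clock: 12.82
position: [0.5795, 0.0582, 0.1083]
eef_rot: [[-0.76, -0.65, 0.0], [-0.65, 0.76, -0.0], [-0.0, -0.0, -1.0]]
ft_force: [0.3, 0.1, 0.4]
grip_width: 0.199
grasp_force: 0.0
```

Emit:
send_rows([
  [[0, 0, 0], 0],
  [[0, 0, 0], 0],
  [[0, 0, 0], 0],
], claw=-0.76)

```text
clock: 13.07
position: [0.5796, 0.0581, 0.1084]
eef_rot: [[-0.76, -0.65, 0.0], [-0.65, 0.76, -0.0], [-0.0, -0.0, -1.0]]
ft_force: [0.4, -0.7, 1.2]
grip_width: 0.142
grasp_force: 19.5
```

```bash
python3 -c "
from h import *
to(.5797,.0588,.107,2.68)"
```

```text
t 13.07 pos [0.5796 0.0581 0.1084] yaw -2.4335 q [-0.49  0.3   0.38  1.79 -0.12  1.08  2.21] F [ 0.4  -0.72  1.15] M [-0.198 -0.087  0.034] g 0.142 19.5
shift [-0.0006  0.0005  0.0014] turn 1.1697 zaxis [ 3.e-04 -1.e-04 -1.e+00]
```

Emit:
send_rows([
  [[0, 0, 0], 0.04],
  [[0, 0, 0], 0.08],
  [[0, 0, 0], 0.12],
  [[0, 0, 0], 0.16],
  [[0, 0, 0], 0.2],
  [[0, 0, 0], 0.24],
  [[0, 0, 0], 0.28],
  [[0, 0, 0], 0.32],
  [[0, 0, 0], 0.36],
  [[0, 0, 0], 0.4],
])

```text
clock: 13.9
position: [0.5802, 0.0584, 0.1091]
eef_rot: [[-0.953, -0.301, 0.002], [-0.301, 0.953, 0.0], [-0.002, -0.0, -1.0]]
ft_force: [-0.6, -0.4, 4.8]
grip_width: 0.117
grasp_force: 2.7
```

Emit:
send_rows([
  [[0, 0, 0], 0.04],
  [[0, 0, 0], 0.08],
  [[0, 0, 0], 0.12],
  [[0, 0, 0], 0.16],
  [[0, 0, 0], 0.2],
  [[0, 0, 0], 0.24],
  [[0, 0, 0], 0.28],
  [[0, 0, 0], 0.32],
  [[0, 0, 0], 0.36],
  [[0, 0, 0], 0.4],
])

```text
clock: 14.73
position: [0.5803, 0.0583, 0.1091]
eef_rot: [[-0.996, 0.094, 0.002], [0.094, 0.996, 0.0], [-0.002, 0.001, -1.0]]
ft_force: [0.6, -0.1, 5.2]
grip_width: 0.123
grasp_force: 2.7
```

```bash
python3 -c "
from h import *
to(.5797,.0588,.107,2.68)"
```

```text
t 14.73 pos [0.5803 0.0583 0.1091] yaw 3.0477 q [-0.6   0.31  0.5   1.79 -0.17  1.08  1.44] F [ 0.59 -0.11  5.15] M [-0.094 -0.141  0.046] g 0.123 2.7
shift [0.0006 0.0004 0.0021] turn 0.3677 zaxis [ 1.8e-03  5.0e-04 -1.0e+00]
```

Grip was lost again on the turn. I'll look now with the wrist and scene views in one picture.

```bash
python3 - <<'E'
from h import *
import cv2
a=bot.camera("wrist");b=bot.camera("scene")
print(proj(a,[.5795,.0585,.114]),proj(b,[.5795,.0585,.114]),proj(b,[.5795,.0585,.087]))
u,v=proj(b,[.5795,.0585,.1]);u0,v0=int(u)-32,int(v)-45
A=cv2.resize(a["color"][200:420,100:460,::-1],(396,242)); 
u1,v1=map(int,proj(a,[.5795,.0585,.114]));v1=min(v1,360)
A2=cv2.resize(a["color"][v1-60:v1+60,u1-80:u1+80,::-1],(400,300),interpolation=cv2.INTER_CUBIC)
B=cv2.resize(b["color"][v0:v0+75,u0:u0+65,::-1],(390,450),interpolation=cv2.INTER_CUBIC)
o=np.zeros((600,800,3),np.uint8);o[:242,:396]=A;o[300:,:400]=A2;o[:450,405:795]=B
g=(255*(o/255.)**.45).astype(np.uint8)
cv2.imwrite("pics/m1.png",g)
line()
E
```

```text
[281.44077072 266.31994592] [321.75803212 196.20864162] [321.15670109 204.22728852]
line mid [0.575  0.0549] angle 3.018 from ctr 3.817 area 17
```

View pics/m1.png

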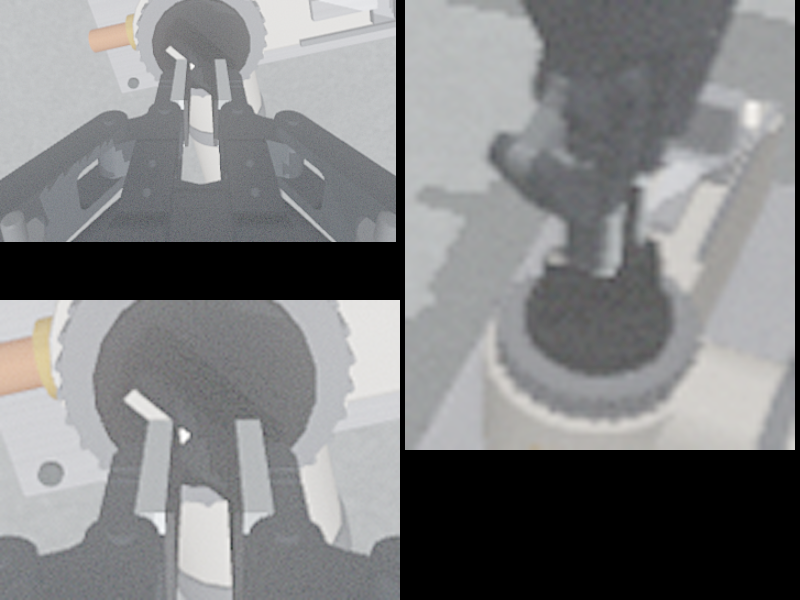

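The picture shows the bar still at its stop orientation, with the fingertips standing on top of it. My gripper was higher than the tip figure implied. I'll check tip height from the wrist camera geometry.

```bash
python3 - <<'E'
from h import *
c=bot.camera("wrist");s=bot.get_state()
C=-c["R"].T@c["t"];print("cam",C,"f",c["intrinsics"][0,0],"cam in tool",s["eef_rot"].T@(C-s["position"]),"axis in tool",s["eef_rot"].T@c["R"].T[:,2])
for z in(.082,.087,.1,.114,.12):
    # points 5.25mm either side of tool origin plane, 11mm in tool x
    for x in(.0,.011):
        P=[s["position"]+s["eef_rot"]@np.array([x,y,s["position"][2]-z]) for y in(-.00525,.00525)]
        print(z,x,[proj(c,p).round(1) for p in P])
E
```

```text
cam [0.4965943  0.06645886 0.25763952] f 292.5638047079804 cam in tool [ 0.08383868  0.00046135 -0.14867271] axis in tool [-3.23644213e-01  3.13053941e-04  9.46178802e-01]
0.082 0.0 [array([273.5, 242.8]), array([289.4, 242.7])]
0.082 0.011 [array([273.4, 227.4]), array([289.5, 227.3])]
0.087 0.0 [array([273.3, 246.1]), array([289.6, 246.1])]
0.087 0.011 [array([273.1, 230.4]), array([289.7, 230.4])]
0.1 0.0 [array([272.7, 255.7]), array([290.1, 255.7])]
0.1 0.011 [array([272.5, 239. ]), array([290.3, 239. ])]
0.114 0.0 [array([271.9, 267.6]), array([290.8, 267.6])]
0.114 0.011 [array([271.7, 249.9]), array([290.9, 249.8])]
0.12 0.0 [array([271.6, 273.3]), array([291.1, 273.3])]
0.12 0.011 [array([271.3, 255.1]), array([291.3, 255. ])]
```

Tips are really at about z≈0.115 when the TCP reads 0.109, so the first grip only held the top edge of the bar. I'll lift, open, turn back, and come down deeper while watching force.

Emit:
send_rows([
  [[0, 0, -0.01], 0],
  [[0, 0, -0.02], 0],
  [[-0.0005, 0, -0.03], -0.1],
  [[-0.0005, 0, -0.03], -0.2],
  [[-0.0005, 0, -0.03], -0.3],
  [[-0.0005, 0, -0.03], -0.4],
  [[-0.0005, 0, -0.03], -0.5],
  [[-0.0005, 0, -0.03], -0.6],
  [[-0.0005, 0, -0.03], -0.7],
  [[-0.0005, 0, -0.03], -0.8],
], claw=0)

```text
clock: 15.77
position: [0.5801, 0.0582, 0.1392]
eef_rot: [[-0.756, -0.654, 0.001], [-0.654, 0.756, 0.0], [-0.0, -0.0, -1.0]]
ft_force: [-0.2, -0.3, -0.3]
grip_width: 0.497
grasp_force: 0.0
```

Emit:
send_rows([
  [[0, 0, 0.01], 0],
  [[0, 0, 0.02], 0],
  [[0, 0, 0.03], 0],
  [[0, 0, 0.035], 0],
  [[0, 0, 0.035], 0],
])

```text
clock: 16.18
position: [0.5787, 0.058, 0.1012]
eef_rot: [[-0.761, -0.649, -0.003], [-0.649, 0.761, -0.001], [0.003, 0.001, -1.0]]
ft_force: [-0.1, 0.2, -0.0]
grip_width: 0.498
grasp_force: 0.0
```

```bash
python3 -c "
from h import *
to(.5795,.0583,.09,3.85)"
```

```text
t 16.18 pos [0.5787 0.058  0.1012] yaw -2.4349 q [-0.5   0.31  0.39  1.8  -0.13  1.07  2.21] F [-0.06  0.18 -0.02] M [-0.075  0.033  0.002] g 0.498 0.0
shift [-0.0008 -0.0003  0.0112] turn -0.0017 zaxis [-0.0031 -0.001  -1.    ]
```

Emit:
send_rows([
  [[-0.0005, 0, 0.004], 0],
  [[-0.0005, 0, 0.008], 0],
  [[-0.0005, 0, 0.01], 0],
  [[-0.0005, 0, 0.01], 0],
])

```text
clock: 16.52
position: [0.5801, 0.0584, 0.0928]
eef_rot: [[-0.76, -0.65, -0.001], [-0.65, 0.76, -0.0], [0.001, 0.0, -1.0]]
ft_force: [-0.6, -0.7, 0.2]
grip_width: 0.501
grasp_force: 0.0
```

Emit:
send_rows([
  [[0, 0, 0], 0],
  [[0, 0, 0], 0],
  [[0, 0, 0], 0],
  [[0, 0, 0], 0],
], claw=-0.55)

```text
clock: 16.85
position: [0.5804, 0.0585, 0.0934]
eef_rot: [[-0.76, -0.65, 0.0], [-0.65, 0.76, 0.0], [-0.0, -0.0, -1.0]]
ft_force: [0.0, -0.1, -0.1]
grip_width: 0.222
grasp_force: 0.0
```

```bash
python3 -c "
from h import *
to(.5795,.0583,.09,3.85)"
```

```text
t 16.85 pos [0.5804 0.0585 0.0934] yaw -2.4334 q [-0.5   0.32  0.39  1.8  -0.14  1.05  2.22] F [ 0.05 -0.11 -0.06] M [ 0.011 -0.02  -0.012] g 0.222 0.0
shift [0.0008 0.0005 0.0034] turn -0.0002 zaxis [ 3.e-04  1.e-04 -1.e+00]
```

No skirt contact, so the real tips are well above the quoted offset. Now I close with 30 N.

Emit:
send_rows([
  [[0, 0, 0.001], 0],
  [[0, 0, 0.001], 0],
  [[0, 0, 0.001], 0],
  [[0, 0, 0.001], 0],
  [[0, 0, 0.001], 0],
], claw=-1, newtons=30)

```text
clock: 17.27
position: [0.5805, 0.0587, 0.0932]
eef_rot: [[-0.759, -0.651, 0.001], [-0.651, 0.759, 0.001], [-0.001, 0.0, -1.0]]
ft_force: [-3.1, -0.0, 7.5]
grip_width: 0.156
grasp_force: 28.9
```

Emit:
send_rows([
  [[0, 0, 0], 0.04],
  [[0, 0, 0], 0.08],
  [[0, 0, 0], 0.12],
  [[0, 0, 0], 0.16],
  [[0, 0, 0], 0.2],
  [[0, 0, 0], 0.24],
  [[0, 0, 0], 0.28],
])

```text
clock: 17.85
position: [0.5807, 0.0588, 0.0932]
eef_rot: [[-0.91, -0.414, 0.001], [-0.414, 0.91, 0.001], [-0.001, 0.0, -1.0]]
ft_force: [-2.8, -0.1, 8.0]
grip_width: 0.156
grasp_force: 30.1
```

```bash
python3 -c "
from h import *
to(.5795,.0583,.09,2.68);line()"
```

```text
t 17.85 pos [0.5807 0.0588 0.0932] yaw -2.7146 q [-0.54  0.32  0.43  1.8  -0.15  1.05  1.95] F [-2.83 -0.06  8.04] M [-0.055  0.619  0.253] g 0.156 30.1
shift [0.0012 0.0001 0.0032] turn 0.8886 zaxis [ 8.e-04  5.e-04 -1.e+00]
```

Emit:
send_rows([
  [[0, 0, -0.001], 0.04],
  [[0, 0, -0.001], 0.08],
  [[0, 0, -0.001], 0.12],
  [[0, 0, -0.001], 0.16],
  [[0, 0, -0.001], 0.2],
  [[0, 0, -0.001], 0.24],
  [[0, 0, -0.001], 0.28],
  [[0, 0, -0.001], 0.32],
  [[0, 0, -0.001], 0.36],
  [[0, 0, -0.001], 0.4],
])

```text
clock: 18.73
position: [0.5806, 0.0585, 0.0933]
eef_rot: [[-1.0, -0.026, 0.001], [-0.026, 1.0, 0.0], [-0.001, 0.0, -1.0]]
ft_force: [1.1, -0.5, -0.4]
grip_width: 0.153
grasp_force: 30.3
```

Emit:
send_rows([
  [[0, 0, 0], 0.05],
  [[0, 0, 0], 0.1],
  [[0, 0, 0], 0.15],
  [[0, 0, 0], 0.2],
  [[0, 0, 0], 0.25],
  [[0, 0, 0], 0.3],
  [[0, 0, 0], 0.35],
  [[0, 0, 0], 0.4],
  [[0, 0, 0], 0.43],
  [[0, 0, 0], 0.45],
])

```text
clock: 19.57
position: [0.5805, 0.0584, 0.0933]
eef_rot: [[-0.912, 0.411, 0.0], [0.411, 0.912, -0.0], [-0.001, 0.0, -1.0]]
ft_force: [0.5, 0.0, -0.6]
grip_width: 0.156
grasp_force: 30.3
```

```bash
python3 -c "
from h import *
to(.5795,.0583,.09,2.68);line()"
```

```text
t 19.57 pos [0.5805 0.0584 0.0933] yaw 2.7181 q [-0.66  0.34  0.58  1.81 -0.21  1.05  1.15] F [ 0.46  0.04 -0.6 ] M [-0.151 -0.165 -0.069] g 0.156 30.3
shift [ 0.0009 -0.0005  0.0033] turn 0.0381 zaxis [ 5.e-04 -1.e-04 -1.e+00]
```

Emit:
send_rows([
  [[0, 0, 0], 0.02],
  [[0, 0, 0], 0.03],
  [[0, 0, 0], 0.03],
  [[0, 0, 0], 0.03],
])

```text
clock: 19.95
position: [0.5805, 0.0584, 0.0933]
eef_rot: [[-0.9, 0.436, 0.0], [0.436, 0.9, -0.0], [-0.0, 0.0, -1.0]]
ft_force: [1.6, -0.6, 0.4]
grip_width: 0.153
grasp_force: 30.4
```

Emit:
send_rows([
  [[0, 0, 0], 0],
  [[0, 0, 0], 0],
  [[0, 0, 0], 0],
  [[0, 0, 0], 0],
  [[0, 0, 0], 0],
], claw=-0.2)

```text
clock: 20.37
position: [0.5802, 0.0585, 0.0932]
eef_rot: [[-0.9, 0.436, -0.0], [0.436, 0.9, 0.0], [0.0, -0.0, -1.0]]
ft_force: [0.4, -0.3, 0.1]
grip_width: 0.4
grasp_force: 0.0
```

Emit:
send_rows([
  [[0, 0, -0.02], 0],
  [[0, 0, -0.05], 0],
  [[0, 0, -0.08], 0],
  [[0, 0, -0.11], 0],
  [[0, 0, -0.123], 0],
  [[0, 0, -0.123], 0],
  [[0, 0, -0.123], 0],
  [[0, 0, -0.123], 0],
])

```text
clock: 21.03
position: [0.5797, 0.0585, 0.2151]
eef_rot: [[-0.9, 0.436, -0.001], [0.436, 0.9, -0.0], [0.001, -0.001, -1.0]]
ft_force: [-0.6, -0.1, -0.5]
grip_width: 0.4
grasp_force: 0.0
```

```bash
python3 - <<'E'
from h import *
import pickle,cv2
d=(-np.sin(.15),np.cos(.15));X=np.array([.5797,.0583])
to(*(X+.127*np.array(d)),.2,1.72)
line(ctr=(.5797,.0583))
E
```

```text
t 21.03 pos [0.5797 0.0585 0.2151] yaw 2.6899 q [-0.7   0.22  0.62  1.67 -0.13  1.29  1.06] F [-0.61 -0.08 -0.51] M [ 0.058 -0.031  0.015] g 0.4 0.0
shift [0.0718 0.1045 0.0151] turn 0.9699 zaxis [-1.5e-03 -3.0e-04 -1.0e+00]
line mid [0.5676 0.0651] angle 2.693 from ctr 2.632 area 73
```

The pointer angle is 2.693, matching the predicted fifth click of 2.69, and 1.17 rad from the stop. Now the slide: shut the fingers, turn so tool x lies along the filter's y, and go behind the tab.

```bash
python3 -c "
from h import *
to(.5562,.2135,.2,1.72)"
```

```text
t 21.08 pos [0.5796 0.0585 0.2148] yaw 2.69 q [-0.7   0.22  0.62  1.67 -0.13  1.29  1.06] F [-0.17 -0.29 -0.16] M [-0.044 -0.052 -0.043] g 0.395 0.0
shift [0.0887 0.1293 0.0148] turn 0.97 zaxis [-2.e-03 -6.e-04 -1.e+00]
```

Emit:
send_rows([
  [[0.01, 0.014, 0], 0.1],
  [[0.02, 0.028, 0], 0.2],
  [[0.03, 0.043, 0], 0.3],
  [[0.04, 0.058, 0], 0.4],
  [[0.05, 0.073, 0], 0.5],
  [[0.06, 0.087, 0], 0.6],
  [[0.07, 0.102, 0], 0.7],
  [[0.08, 0.117, 0], 0.8],
  [[0.086, 0.126, 0], 0.9],
  [[0.0887, 0.1293, 0], 0.97],
], claw=-1, newtons=20)

```text
clock: 21.92
position: [0.5557, 0.2159, 0.2145]
eef_rot: [[-0.146, 0.989, -0.002], [0.989, 0.146, -0.001], [-0.001, -0.002, -1.0]]
ft_force: [-0.3, 0.4, 0.0]
grip_width: -0.001
grasp_force: 0.0
```

Emit:
send_rows([
  [[0, 0, 0.02], 0],
  [[0, 0, 0.04], 0],
  [[0, 0, 0.06], 0],
  [[0, 0, 0.08], 0],
  [[0, 0, 0.09], 0],
  [[0, 0, 0.1], 0],
  [[0, 0, 0.1], 0],
  [[0, 0, 0.1], 0],
])

```text
clock: 22.58
position: [0.557, 0.2134, 0.1161]
eef_rot: [[-0.148, 0.989, -0.0], [0.989, 0.148, -0.001], [-0.001, -0.001, -1.0]]
ft_force: [0.5, -0.1, 0.2]
grip_width: -0.001
grasp_force: 0.0
```

```bash
python3 -c "
from h import *
to(.5562,.2135,.085,1.72)"
```

```text
t 22.58 pos [0.557  0.2134 0.1161] yaw 1.7196 q [-0.96  0.35  0.64  1.76 -0.23  1.11 -0.1 ] F [ 0.49 -0.08  0.21] M [-0.029  0.036 -0.034] g -0.001 0.0
shift [ 0.0003 -0.0007  0.0311] turn -0.0004 zaxis [-4.e-04 -6.e-04 -1.e+00]
```

Emit:
send_rows([
  [[0, 0, 0.006], 0],
  [[0, 0, 0.012], 0],
  [[0, 0, 0.018], 0],
  [[0, 0, 0.021], 0],
  [[0, 0, 0.021], 0],
  [[0, 0, 0.021], 0],
])

```text
clock: 23.08
position: [0.5569, 0.2134, 0.0951]
eef_rot: [[-0.148, 0.989, -0.0], [0.989, 0.148, -0.0], [-0.0, -0.0, -1.0]]
ft_force: [-0.0, 0.0, 0.0]
grip_width: -0.002
grasp_force: 0.0
```

Emit:
send_rows([
  [[0, 0, 0.004], 0],
  [[0, 0, 0.008], 0],
  [[0, 0, 0.01], 0],
  [[0, 0, 0.01], 0],
  [[0, 0, 0.01], 0],
])

```text
clock: 23.5
position: [0.5569, 0.2135, 0.085]
eef_rot: [[-0.148, 0.989, -0.0], [0.989, 0.148, -0.0], [-0.0, -0.0, -1.0]]
ft_force: [-0.0, -0.5, -0.0]
grip_width: 0.003
grasp_force: 0.0
```

```bash
python3 -c "
from h import *
to(.5562,.2135,.078,1.72)"
```

```text
t 23.5 pos [0.5569 0.2135 0.085 ] yaw 1.7198 q [-0.95  0.39  0.62  1.79 -0.26  1.05 -0.08] F [-0.02 -0.47 -0.04] M [ 0.079  0.007 -0.004] g 0.003 0.0
shift [ 0.0001 -0.0006  0.007 ] turn -0.0002 zaxis [-3.e-04 -3.e-04 -1.e+00]
```

Emit:
send_rows([
  [[0, 0, 0.004], 0],
  [[-0.004, 0, 0.005], 0],
  [[-0.008, 0, 0.005], 0],
  [[-0.012, 0, 0.005], 0],
  [[-0.015, 0, 0.005], 0],
  [[-0.018, 0, 0.005], 0],
  [[-0.02, 0, 0.005], 0],
  [[-0.022, 0, 0.005], 0],
  [[-0.024, 0, 0.005], 0],
])

```text
clock: 24.25
position: [0.5604, 0.1899, 0.0802]
eef_rot: [[-0.149, 0.989, -0.0], [0.989, 0.149, 0.0], [0.0, -0.0, -1.0]]
ft_force: [-1.5, 2.0, -2.6]
grip_width: -0.002
grasp_force: 1.3
```

```bash
python3 -c "
from h import *
to(.5562,.2135,.078,1.72)"
```

```text
t 24.25 pos [0.5604 0.1899 0.0802] yaw 1.72 q [-0.91  0.38  0.63  1.8  -0.26  1.04 -0.04] F [-1.46  1.99 -2.63] M [ 0.574  0.156 -0.018] g -0.002 1.3
shift [ 0.024  -0.0007  0.0022] turn 0.0 zaxis [-3.e-04  2.e-04 -1.e+00]
```

Emit:
send_rows([
  [[-0.003, 0, 0], 0],
  [[-0.006, 0, 0], 0],
  [[-0.009, 0, 0], 0],
  [[-0.012, 0, 0], 0],
  [[-0.014, 0, 0], 0],
  [[-0.016, 0, 0], 0],
  [[-0.016, 0, 0], 0],
])

```text
clock: 24.83
position: [0.563, 0.1733, 0.0803]
eef_rot: [[-0.148, 0.989, -0.0], [0.989, 0.148, -0.0], [-0.0, -0.0, -1.0]]
ft_force: [-0.5, 0.5, -0.4]
grip_width: -0.002
grasp_force: 0.2
```

Emit:
send_rows([
  [[-0.001, 0, 0], 0],
  [[-0.002, 0, 0], 0],
  [[-0.002, 0, 0], 0],
])

```text
clock: 25.08
position: [0.5633, 0.1719, 0.0803]
eef_rot: [[-0.148, 0.989, 0.0], [0.989, 0.148, 0.0], [0.0, 0.0, -1.0]]
ft_force: [-0.2, 2.4, -0.5]
grip_width: -0.0
grasp_force: 0.9
```

Emit:
send_rows([
  [[-0.001, 0, 0], 0],
  [[-0.002, 0, 0], 0],
  [[-0.002, 0, 0], 0],
])

```text
clock: 25.33
position: [0.5635, 0.1702, 0.0803]
eef_rot: [[-0.149, 0.989, 0.0], [0.989, 0.149, 0.0], [0.0, 0.0, -1.0]]
ft_force: [-1.4, 2.8, 0.3]
grip_width: 0.001
grasp_force: 1.4
```

Emit:
send_rows([
  [[-0.001, 0, 0], 0],
  [[-0.002, 0, 0], 0],
  [[-0.002, 0, 0], 0],
])

```text
clock: 25.58
position: [0.5636, 0.17, 0.0804]
eef_rot: [[-0.15, 0.989, -0.0], [0.989, 0.15, 0.002], [0.002, 0.0, -1.0]]
ft_force: [-2.0, 7.1, -0.1]
grip_width: 0.002
grasp_force: 4.0
```

Emit:
send_rows([
  [[-0.001, 0, 0], 0],
  [[-0.0015, 0, 0], 0],
  [[-0.0015, 0, 0], 0],
])

```text
clock: 25.83
position: [0.5636, 0.1699, 0.0804]
eef_rot: [[-0.151, 0.989, -0.0], [0.989, 0.151, 0.003], [0.003, 0.0, -1.0]]
ft_force: [-2.3, 11.4, 0.0]
grip_width: -0.001
grasp_force: 5.8
```

At the rigid stop (position stays at y 0.170, force climbs). Next I back off, lift, and check.

Emit:
send_rows([
  [[0.008, 0, 0], 0],
  [[0.016, 0, 0], 0],
  [[0.016, 0, -0.03], 0],
  [[0.016, 0, -0.06], 0],
  [[0.016, 0, -0.09], 0],
  [[0.016, 0, -0.12], 0],
  [[0.04, 0.02, -0.14], 0],
  [[0.06, 0.03, -0.14], 0],
  [[0.06, 0.03, -0.14], 0],
])

```text
clock: 26.58
position: [0.5859, 0.2357, 0.2214]
eef_rot: [[-0.153, 0.988, 0.003], [0.988, 0.153, 0.002], [0.002, 0.003, -1.0]]
ft_force: [-0.1, 0.4, -1.3]
grip_width: -0.002
grasp_force: 0.0
```

Emit:
send_rows([
  [[0.03, 0, 0], 0],
  [[0.06, 0, 0], 0],
  [[0.09, 0, 0], 0],
  [[0.12, 0, 0], 0],
  [[0.15, 0, 0], 0],
  [[0.17, 0, 0], 0],
  [[0.17, 0, 0], 0],
  [[0.17, 0, 0], 0],
])

```text
clock: 27.25
position: [0.559, 0.3994, 0.2194]
eef_rot: [[-0.15, 0.989, -0.0], [0.989, 0.15, -0.002], [-0.002, -0.0, -1.0]]
ft_force: [0.7, -0.6, -0.3]
grip_width: -0.001
grasp_force: 0.0
```

```bash
python3 - <<'E'
from h import *
import cv2
to(.5,.1,.2,1.7)
c=bot.camera("top");print(proj(c,[.5797-.095*.149,.0583+.095*.989,.096]))
i=cv2.resize(c["color"][95:225,120:300,::-1],None,fx=4.4,fy=4.4,interpolation=cv2.INTER_CUBIC)
cv2.imwrite("pics/fin.png",cv2.convertScaleAbs(i,alpha=1.6,beta=20))
E
```

```text
t 27.25 pos [0.559  0.3994 0.2194] yaw 1.7218 q [-1.1   0.46  0.59  1.39 -0.25  1.37 -0.35] F [ 0.7  -0.56 -0.26] M [-0.03  -0.02  -0.012] g -0.001 0.0
shift [-0.2871 -0.1034  0.0199] turn 0.0218 zaxis [-1.0e-04 -1.6e-03 -1.0e+00]
[208.89869547 182.39686415]
```

View pics/fin.png

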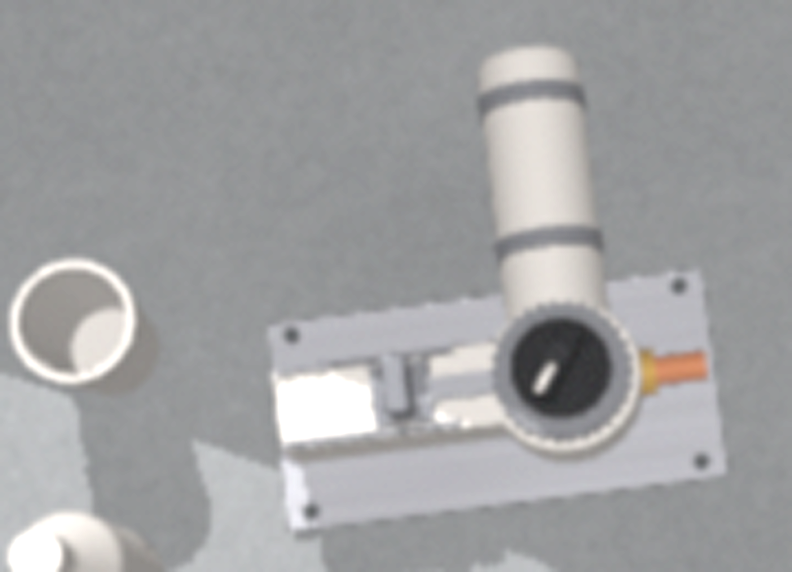

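The tab sits at crop (395,385), which is pixel (209.8,182.5) against the predicted home of (208.9,182.4). The pointer is at the fifth-click angle, and the cup and soap haven't moved. Handing in.

```bash
python3 -c "
from workcell import bot
print(bot.job_done())"
```

```text
the job is handed in; nothing more can be done
None
```

The job is handed in with no verdict returned: by my measurements the dial reached its stop and now rests in the fifth click, and the lock slide is home. The cup and soap look unmoved; I didn't re-image the lid, and I checked the collar only by the low torque readings.

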